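Change over the milling fixture and clamp it to the index

TASK

Change over the milling fixture: swing the clamp lever fully open to its stop, take out the finished blocks (those with a slot along the top) and lay them flat in the grey tray, right way up, and seat each plain blank from the bench flat and square in a fixture pocket of its own. Then swing the lever back until its arm points at the brass index tab and leave it there, with the strap over the blanks. Do not disturb the tub, its lid, the hex key or the oil bottle.

Things in the scene. Friction and masses are not known exactly. Their poses are not given: they have to be found in the camera images.
- blank0: Plain aluminium blank, a solid rectangular block 60 (its x, long side) x 40 (its y) x 32 mm (z), 0.2 kg; origin at the centre of its underside, z up. Its top is smooth. Starts flat on the bench in front of the fixture, turned any way. Two or three of the blanks are there; the others are absent (None from the start).
- blank1: Plain aluminium blank, a solid rectangular block 60 (its x, long side) x 40 (its y) x 32 mm (z), 0.2 kg; origin at the centre of its underside, z up. Its top is smooth. Starts flat on the bench in front of the fixture, turned any way. Two or three of the blanks are there; the others are absent (None from the start).
- blank2: Plain aluminium blank, a solid rectangular block 60 (its x, long side) x 40 (its y) x 32 mm (z), 0.2 kg; origin at the centre of its underside, z up. Its top is smooth. Starts flat on the bench in front of the fixture, turned any way. Two or three of the blanks are there; the others are absent (None from the start).
- finished0: Finished aluminium block, same outside as a blank, 60 (its x, long side) x 40 (its y) x 32 mm (z), 0.2 kg; origin at the centre of its underside, z up. Told apart by the milled slot, 16 mm wide and 10 mm deep, that runs along its whole top in the long (x) direction between two 12 mm ridges. Starts seated in a pocket of the fixture. Two or three are there; others absent (None from the start).
- finished1: Finished aluminium block, same outside as a blank, 60 (its x, long side) x 40 (its y) x 32 mm (z), 0.2 kg; origin at the centre of its underside, z up. Told apart by the milled slot, 16 mm wide and 10 mm deep, that runs along its whole top in the long (x) direction between two 12 mm ridges. Starts seated in a pocket of the fixture. Two or three are there; others absent (None from the start).
- finished2: Finished aluminium block, same outside as a blank, 60 (its x, long side) x 40 (its y) x 32 mm (z), 0.2 kg; origin at the centre of its underside, z up. Told apart by the milled slot, 16 mm wide and 10 mm deep, that runs along its whole top in the long (x) direction between two 12 mm ridges. Starts seated in a pocket of the fixture. Two or three are there; others absent (None from the start).
- pocket0 (a point): Centre of the floor of pocket 0 of the fixture, 12 mm above the bench. Pocket 63 mm along the fixture's y, 43 mm along its x (a block lies with its long side, its x, along the fixture's y), 10 mm deep below the plate's top; mouth chamfered 2 mm; a seated block stands 22 mm proud. The three pockets stand 75 mm apart in a row along y. Axes parallel to the fixture's.
- pocket1 (a point): Centre of the floor of pocket 1 of the fixture, 12 mm above the bench. Pocket 63 mm along the fixture's y, 43 mm along its x (a block lies with its long side, its x, along the fixture's y), 10 mm deep below the plate's top; mouth chamfered 2 mm; a seated block stands 22 mm proud. The three pockets stand 75 mm apart in a row along y. Axes parallel to the fixture's.
- pocket2 (a point): Centre of the floor of pocket 2 of the fixture, 12 mm above the bench. Pocket 63 mm along the fixture's y, 43 mm along its x (a block lies with its long side, its x, along the fixture's y), 10 mm deep below the plate's top; mouth chamfered 2 mm; a seated block stands 22 mm proud. The three pockets stand 75 mm apart in a row along y. Axes parallel to the fixture's.
- fixture: Steel milling fixture fixed to the bench, place and yaw differ each time. Origin at bench level under the middle pocket; x points away from the robot, y along the row of pockets to the left, z up. Pocket plate 72 x 240 x 22 mm (x, y, z); a foot 30 mm deep and 14 mm high behind it (+x). Lever pivot at x 0, y -165 mm.
- lever (a joint): Clamp lever, swings level about the upright pivot. 0 to 1.6 rad: at 0 (stop) fully open, arm along the fixture's -x (towards the robot); grows counter-clockwise seen from above (at 1.571 the arm points along the fixture's -y). Stays where left; friction 0.25 N m (2 to 3 N at the grip). Steel arm 16 mm wide, 50 to 60 mm above the bench. The clamp strap turns with it.
- lever_grip (a point): On the axis of the lever's upright black round grip, 110 mm from the pivot, 85 mm above the bench. Grip diameter 20 mm, standing from 60 mm (the arm's top) to 108 mm above the bench; can be pinched from above. Axes turn with the lever: -x points from pivot to grip, z up.
- strap_root (a point): On the pivot axis, at the root of the clamp strap: three dark steel fingers fixed to the lever hub and turning with it, fanned 0.13 rad apart, each 24 mm wide, 280 mm out from the pivot, 48 to 56 mm above the bench (4 mm over seated blocks). At lever 1.15 the strap lies along the row, over the pockets; at 0 it points away from the robot, clear of them.
- index: Brass index tab fixed on the arc scale by the lever, its angle differs each time. Origin on the lever pivot's axis at bench level; its -x points from pivot to tab, which stands 150 mm from the pivot, 8 mm thick, up to 48 mm above the bench. The lever points at it when its arm is parallel to this x (joint value = yaw of index minus yaw of fixture, 0.95 to 1.35 rad).
- tray: Grey plastic tray for finished blocks on the left of the bench, fixed, outside 248 (x) x 138 (y) x 22 mm high, walls 4 mm thick. Origin at the centre of its underside.
- tray_in (a point): Centre of the tray's inner floor, 4 mm above the bench; inside 240 (x) x 130 mm (y), axes as the tray's.
- tub: Bystander: clear plastic tub, 116 mm across at the rim, 115 mm high, on the right. Origin at its underside.
- tub_lid: Bystander: flat tub lid, 118 mm across, 8 mm thick, white centre, on the left near the robot. Origin at its underside.
- hexkey: Bystander: L-shaped hex key about 100 mm long, 8 mm thick, between fixture and tray. Origin near its middle.
- oiler: Bystander: white oil bottle, 48 mm across, 130 mm high, on the right near the robot. Origin at its underside.
Things that resemble listed ones, but are neither listed nor needed, are in the scene too. Leave any green look-alike of the blank0 alone. Leave any orange look-alike of the finished2 alone.

How it is judged:
By the outcome, as a careful person would: the job done as asked, in the order asked, and still so for the second after the job is handed in, with the robot touching nothing.
Of finished0, finished1, finished2 only 2 to 3 are there at a start; the rules pass over those that are not, and their reading is None.
Of blank0, blank1, blank2 only 2 to 3 are there at a start; the rules pass over those that are not, and their reading is None.
At some moment in a run one of blank0, blank1, blank2 may be knocked a few centimetres aside while the robot is not near it.
Once in a run the grip may slacken for a moment while it holds something.
It also fails if it takes over 210 s, if anything falls off the work surface, if the arm or the gripper's body presses on something with over 40 N, if the wrist force passes 120 N, or if a joint passes its speed limit or range.

ROBOT

A 7-joint arm with a two-finger parallel gripper is mounted at the origin on the work surface. World frame = base frame: x ahead of the robot, y to its left, z up, the work surface at z = 0. Lengths are in m, angles in rad, forces in N, time in s.
With the tool pointing down it reaches from about 0.425 to 0.925 m from the base axis. Payload 6.8 kg.
Tool frame: the origin (TCP) lies midway between the tips of the shut fingers; the grasp point (between the pads) lies 19 mm behind it (arm.tcp_to_grasp is the distance from the TCP to the grasp point, in m); x points along the fingers, z is the direction in which the jaws open and shut, and the axes are right-handed (so a half turn about x gives the same grasp; the last joint's range is limited). The gripper opens to 88 mm and grips with 3 to 60 N. Pads are 20 mm wide; open, the fingers measure 115 mm over their backs; the gripper's body (75 mm by 178 mm) begins 61 mm behind the grasp point.
Start: joints at [1.16, 0.477, 0.022, 1.555, -0.011, 1.109, -0.083], TCP at [0.201, -0.644, 0.223] pointing down, gripper open.
Joint ranges: [-2.96, 2.96], [-0.34, 2.1], [-1.41, 1.46], [0.24, 2.44], [-1.37, 4.51], [0.17, 1.92], [-2.96, 2.96]. Speed limits (rad/s): [2.39, 2.39, 3.14, 3.14, 3.14, 3.14, 3.14].

INTERFACE

Orientations are given as a unit quaternion [w, x, y, z].
In Python, from bench import arm, ungrasp, close_gripper, ik, status, camera, ticket gives the robot as it stands. Calls block until the motion is done:
- arm.movep(position, orientation): joint-space move of the TCP to a pose.
- arm.servo_line(position, speed=0.15, rot=None, contact_N=None): straight line of the TCP; rot=None keeps the orientation; speed is the mean speed in m/s. With contact_N (N) it stops when the force on the tool has changed by that much, and returns True; else False.
- arm.movej(angles): joint-space move.
- ungrasp() and close_gripper(strength=None): open the fingers fully, or close them until they stop; strength is the grip in N (None keeps the last).
- arm.pause(seconds).
- ik(position, orientation): joint angles nearest the present ones, or None.
- status.observe(): the state.
- camera(name): name is "scene" or "side" or "wrist"; returns a dict with "frame" (400x640x3 uint8, red, green, blue), "vfov" (degrees; the focal length in pixels is half the picture's height over the tangent of half this angle, whatever the lens; pixels are square), "cx", "cy" (the principal point, pixels), "distortion" ([k1, k2, p1, p2, k3] as OpenCV has them; the pictures are not rectified), "camera_from_world" (4x4, takes a point from world to camera coordinates). Camera axes: x right, y up, looking along -z (the intrinsics and any distortion apply to the point x, -y, -z); pixel columns grow to the right and rows downward; lengths in m; the calibration is good to about 2 mm. A picture is of the moment at which its call begins. There is no depth.
A pose or a line that the arm cannot do raises arm.PlanningError and nothing moves.
- ticket.close_job(): hands the job in, once; it reports no verdict.
The state is a dict: "time_s": time; "joint_pos": joint angles; "qd": joint speeds; "effort": joint torques, N m; "eef_pos": TCP position; "ee_rot": TCP orientation; "force": force on the tool from outside, world axes, zero at the start; "ft_torque": the same for the moment, N m; "finger_gap": finger opening in m.
Only numpy, scipy, OpenCV 4.12 (cv2) and the standard library are available. Lean on these libraries where they do the work, as an engineer would, in place of code of your own. Each camera call takes 0.05 s, during which the arm holds its last target.

## Working session

There is one attempt and no reset: what is moved stays moved. The work goes in short steps, each a Python script; the robot and the scene stay as the last script left them, time stands still between calls to the robot, and variables do not carry over. Pictures are saved under pics/ and viewed, and the job is handed in when it is done.

```bash
ls; mkdir -p pics; python3 - <<'E'
from bench import arm, ungrasp, close_gripper, ik, status, camera, ticket
import cv2
for n in ["scene","side","wrist"]:
    c=camera(n); cv2.imwrite(f"pics/a_{n}.png",c["frame"][:,:,::-1])
    print(n,c["vfov"],c["cx"],c["cy"],c["distortion"],c["camera_from_world"].round(4).tolist() if hasattr(c["camera_from_world"],'round') else c["camera_from_world"])
s=status.observe();print(s)
E
```

```text
pics
scene 52.76155402008601 322.4891349725509 200.92545401687005 [-0.03043279  0.          0.          0.          0.        ] [[-0.4375, 0.899, -0.0199, 0.2172], [-0.5032, -0.2264, 0.834, 0.1398], [0.7453, 0.3749, 0.5514, -1.5169], [0.0, 0.0, 0.0, 1.0]]
side 42.997814183746456 320.307225980393 193.09180154675641 [-0.09082621  0.          0.          0.          0.        ] [[0.9183, -0.3959, 0.0066, -0.4427], [0.1955, 0.4678, 0.862, -0.1335], [-0.3444, -0.7902, 0.5069, -1.206], [0.0, 0.0, 0.0, 1.0]]
wrist 61.962395927205144 321.5456361456811 198.75383791860156 [-0.01927608  0.          0.          0.          0.        ] [[0.2989, -0.9543, -0.002, -0.674], [0.9207, 0.2889, -0.2625, 0.0335], [0.251, 0.0766, 0.9649, -0.3914], [0.0, 0.0, 0.0, 1.0]]
{'time_s': 0.15, 'joint_pos': array([ 1.15989944,  0.47761999,  0.02235389,  1.55620362, -0.0115495 ,
        1.10929996, -0.08312395]), 'qd': array([ 7.84020343e-05, -2.60263916e-03,  7.22007378e-05, -2.67878094e-03,
       -7.87986340e-04, -7.00178820e-05,  7.08472171e-04]), 'effort': array([ 1.99247508e-03, -5.83287299e+01,  1.53640464e+00, -2.72878110e+01,
       -5.42376190e-02,  1.44640225e-02,  9.68291056e-05]), 'eef_pos': array([ 0.20114475, -0.64384859,  0.2219074 ]), 'ee_rot': array([ 0.56927203,  0.41915736,  0.57009511, -0.41860247]), 'force': array([ 0.07927672,  1.05338672, -0.58541953]), 'ft_torque': array([ 0.00299973,  0.02709579, -0.06678853]), 'finger_gap': 0.08782653135146329}
```

View pics/a_scene.png

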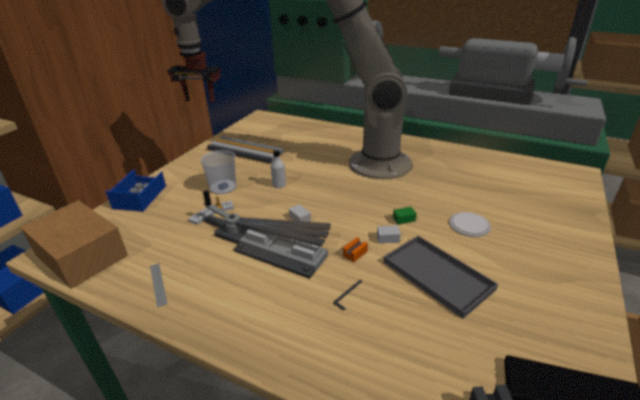

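View pics/a_side.png

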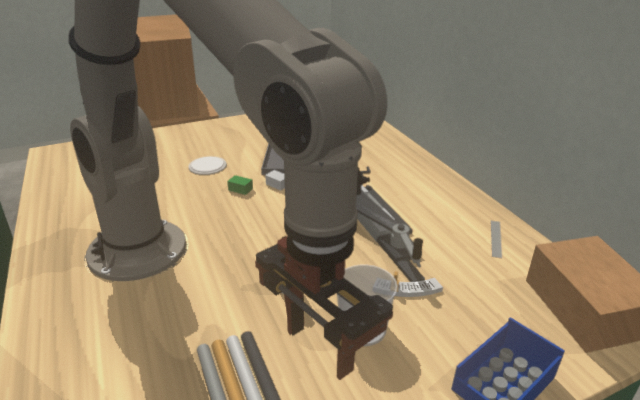

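View pics/a_wrist.png

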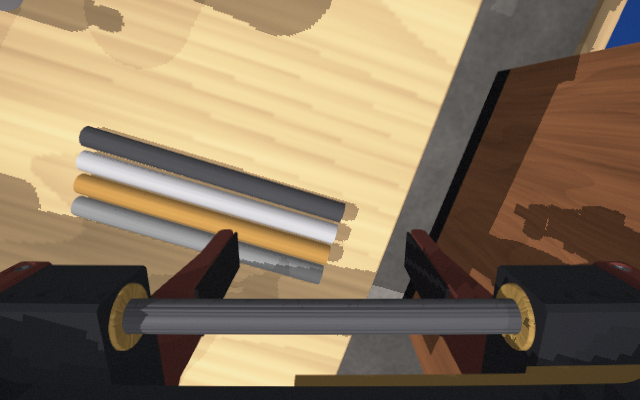

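The scene view shows two grey blanks, at about (299,213) and (389,234). The slotted blocks are in the fixture near (255,240) and (308,252), and the lever grip is at (207,198). The tray is at (440,272), and the green and orange look-alikes are at (405,215) and (355,249).

```bash
cat > h.py <<'E'
from bench import arm, ungrasp, close_gripper, ik, status, camera, ticket
import cv2, numpy as np
from scipy.spatial.transform import Rotation as R
def K(c):
    f=200/np.tan(np.radians(c["vfov"])/2); return np.array([[f,0,c["cx"]],[0,f,c["cy"]],[0,0,1.]])
F=np.diag([1,-1,-1.])
def proj(c,P):
    T=np.array(c["camera_from_world"]); P=np.atleast_2d(P).astype(float)
    q=(P@T[:3,:3].T+T[:3,3])@F
    return cv2.projectPoints(q.reshape(-1,1,3),np.zeros(3),np.zeros(3),K(c),np.array(c["distortion"]))[0].reshape(-1,2)
def rays(c,uv):
    T=np.array(c["camera_from_world"]); uv=np.atleast_2d(uv).astype(float)
    n=cv2.undistortPoints(uv.reshape(-1,1,2),K(c),np.array(c["distortion"])).reshape(-1,2)
    d=(np.c_[n,np.ones(len(n))]@F)@T[:3,:3]; d/=np.linalg.norm(d,axis=1)[:,None]
    return -T[:3,:3].T@T[:3,3], d
def onplane(c,uv,z):
    o,d=rays(c,uv); return o+d*((z-o[2])/d[:,2])[:,None]
def tri(obs):
    A=np.zeros((3,3));b=np.zeros(3)
    for c,uv in obs:
        o,d=rays(c,uv);M=np.eye(3)-np.outer(d[0],d[0]);A+=M;b+=M@o
    return np.linalg.solve(A,b)
def snap(cam,name,s=1,roi=None):
    c=camera(cam); f=c["frame"][:,:,::-1]; cv2.imwrite(f"pics/{name}.png",f)
    import pickle; pickle.dump(c,open(f"pics/{name}.pkl","wb"))
    return c
def load(name):
    import pickle; return pickle.load(open(f"pics/{name}.pkl","rb"))
def crop(name,x0,y0,x1,y1,s,out):
    f=cv2.imread(f"pics/{name}.png")[y0:y1,x0:x1]; cv2.imwrite(f"pics/{out}.png",cv2.resize(f,None,fx=s,fy=s,interpolation=cv2.INTER_CUBIC))
def down(yaw):
    # tool x = -z world; tool z (jaw dir) at angle yaw in world xy
    z=np.array([np.cos(yaw),np.sin(yaw),0]);x=np.array([0,0,-1.]);y=np.cross(z,x)
    q=R.from_matrix(np.c_[x,y,z]).as_quat(); return q[[3,0,1,2]]
E
python3 - <<'E'
from h import *
for n in["scene","wrist"]: snap(n,"b_"+n)
c=load("b_scene")
for nm,uv in dict(bl0=(299,213),bl1=(389,234),f0=(255,240),f1=(308,252),orange=(355,249),green=(405,215),tray=(440,272),tub=(220,170),oil=(279,170),lid=(470,223),grip=(207,198),hub=(233,222)).items():
    print(nm,onplane(c,uv,0.03)[0].round(3))
s=status.observe(); q=s["ee_rot"]; Rt=R.from_quat(q[[1,2,3,0]]).as_matrix()
print(Rt.round(3), "jaw yaw",np.arctan2(Rt[1,2],Rt[0,2]))
w=load("b_wrist");T=np.array(w["camera_from_world"]);o=-T[:3,:3].T@T[:3,3]
print("cam in tool",(Rt.T@(o-s["eef_pos"])).round(3),"dir",(Rt.T@(-T[2,:3])).round(3), arm.tcp_to_grasp)
crop("b_scene",170,170,350,290,4,"b_crop")
E
```

```text
bl0 [ 0.446 -0.102  0.03 ]
bl1 [0.431 0.174 0.03 ]
f0 [ 0.608 -0.151  0.03 ]
f1 [0.592 0.005 0.03 ]
orange [0.529 0.112 0.03 ]
green [0.326 0.188 0.03 ]
tray [0.524 0.334 0.03 ]
tub [ 0.328 -0.489  0.03 ]
oil [ 0.242 -0.295  0.03 ]
lid [0.287 0.368 0.03 ]
grip [ 0.494 -0.411  0.03 ]
hub [ 0.565 -0.256  0.03 ]
[[-0.     0.955  0.298]
 [ 0.001  0.298 -0.955]
 [-1.    -0.    -0.001]] jaw yaw -1.268010452675357
cam in tool [-0.163  0.071 -0.   ] dir [ 0.965 -0.262 -0.001] 0.0187
```

View pics/b_crop.png

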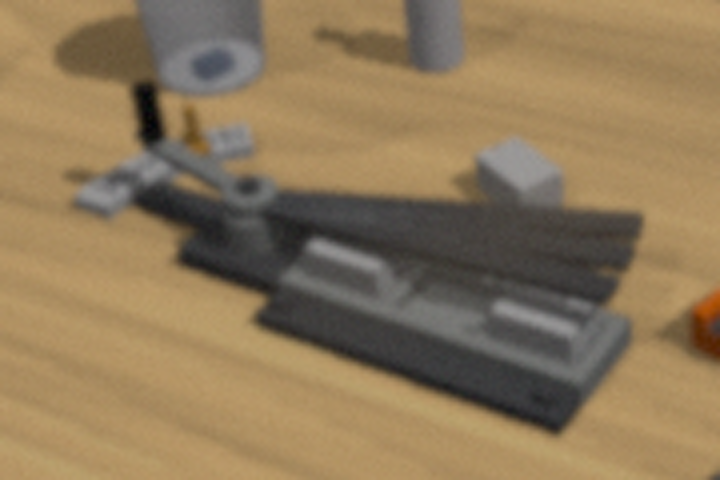

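```bash
python3 - <<'E'
from h import *
arm.movep([0.58,-0.08,0.33],down(-np.pi/2))
snap("wrist","c_wrist"); snap("scene","c_scene"); snap("side","c_side")
print(status.observe()["time_s"])
E
```

```text
2.8417
```

View pics/c_wrist.png

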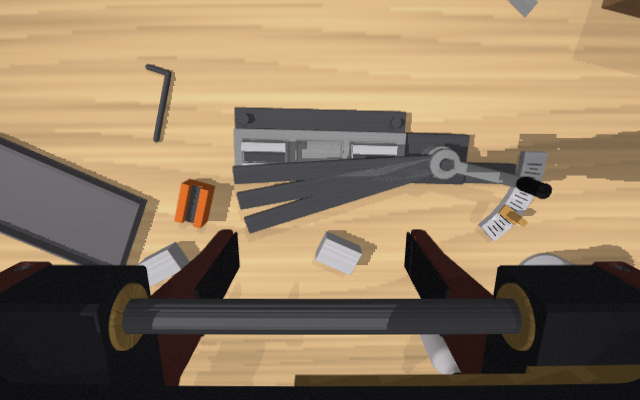

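View pics/c_side.png

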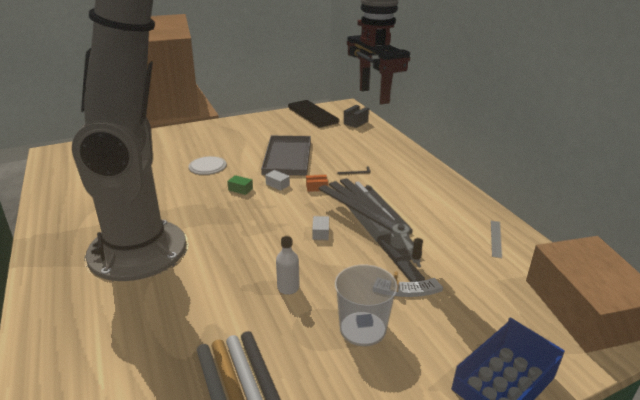

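The wrist view shows two finished blocks at (262,152) and (375,151), with the middle pocket empty at (320,150). The hub is at (446,164), the grip at about (535,187), the brass tab at (513,216) and a blank at (340,253).

```bash
python3 - <<'E'
from h import *
crop("c_wrist",220,95,420,245,4,"c1"); crop("c_wrist",400,120,570,250,4.5,"c2"); crop("c_scene",170,170,370,290,4,"c3"); crop("c_side",300,160,460,310,4,"c4")
E
```

```text
(no output)
```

View pics/c1.png

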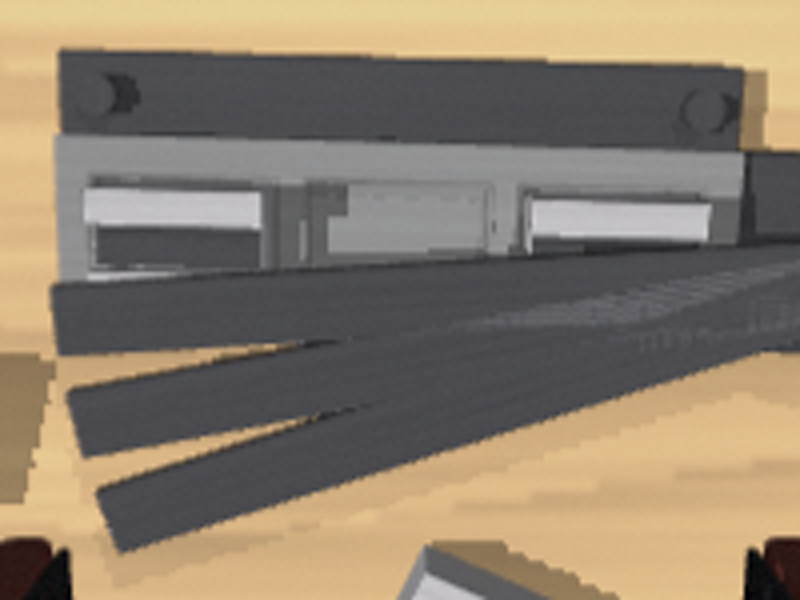

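View pics/c2.png

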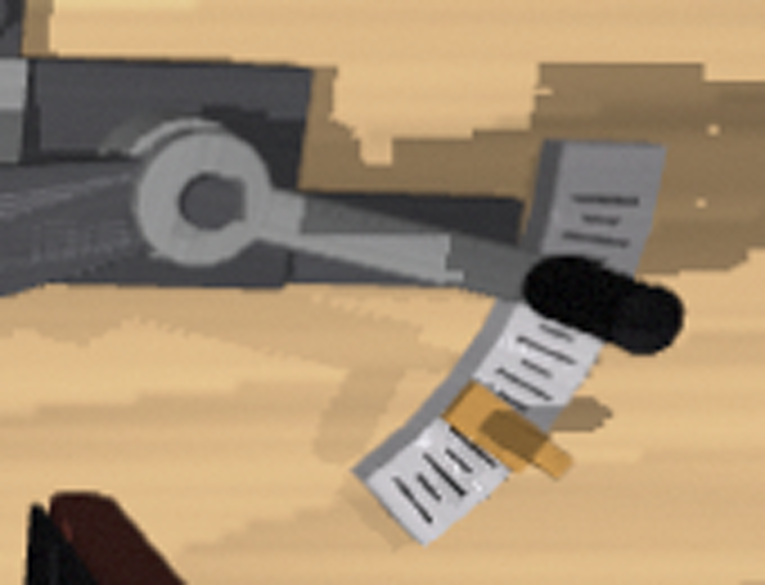

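View pics/c3.png

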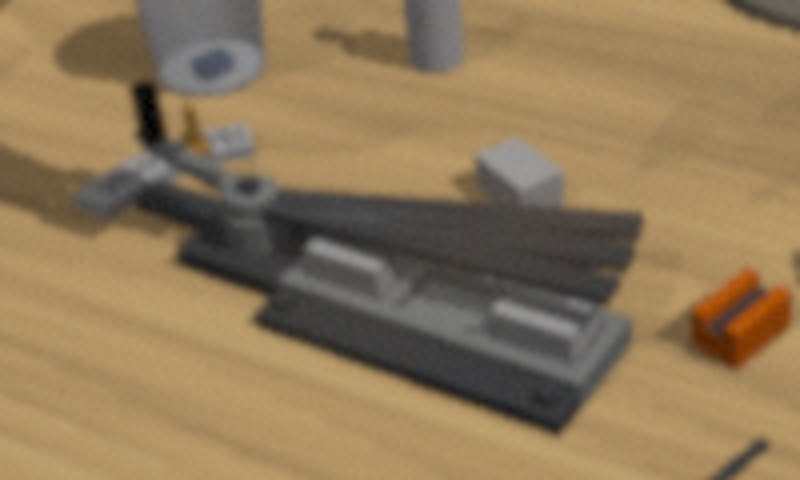

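View pics/c4.png

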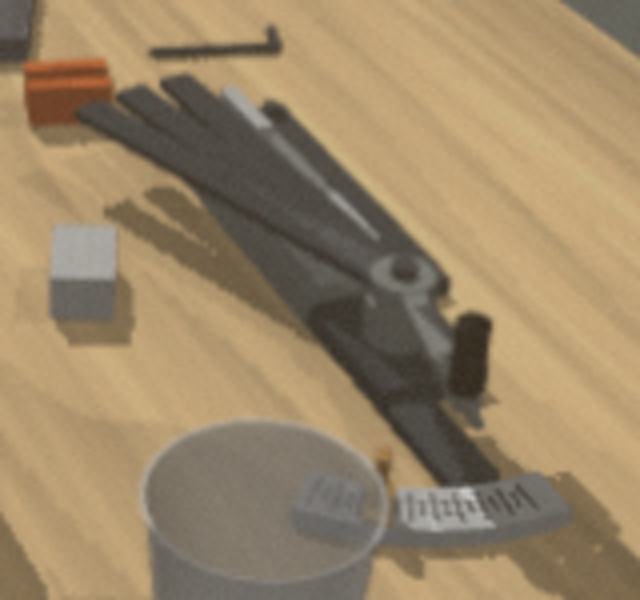

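```bash
python3 - <<'E'
from h import *
from scipy.optimize import least_squares
w,sd,sc=load("c_wrist"),load("c_side"),load("c_scene")
print("grip top",tri([(w,(543.3,190.7)),(sd,(418,239.5))]).round(4), tri([(w,(543.3,190.7)),(sd,(418,239.5)),(sc,(206.5,191.5))]).round(4), onplane(w,(543.3,190.7),.108).round(4))
print("hub",tri([(w,(444.9,164.4)),(sd,(401.2,227.5))]).round(4),tri([(w,(444.9,164.4)),(sd,(401.2,227.5)),(sc,(232.5,217))]).round(4))
L=np.array([[.036,.12,.022],[.036,-.12,.022],[.066,.12,.014],[.066,-.12,.014]])
uv=np.array([(233.75,129.25),(405.75,133.25),(235.5,112.5),(405.5,112)])
W=np.vstack([onplane(w,u,l[2]) for u,l in zip(uv,L)]);print(W.round(4), np.linalg.norm(W[0]-W[1]),np.linalg.norm(W[2]-W[3]))
def tf(p,l): c,s=np.cos(p[2]),np.sin(p[2]); return np.c_[p[0]+c*l[:,0]-s*l[:,1],p[1]+s*l[:,0]+c*l[:,1],l[:,2]]
r=least_squares(lambda p:(tf(p,L)-W)[:,:2].ravel(),[.55,-.08,0]);print("fixture",r.x.round(4),np.abs(r.fun).max())
# side/scene checks
print("pivot",tf(r.x,np.array([[0,-.165,.06]])).round(4))
print("index tab base/ top",onplane(w,(400+515/4.5,120+440/4.5),.048).round(4))
E
```

```text
grip top [ 0.5551 -0.3497  0.105 ] [ 0.5546 -0.3488  0.105 ] [[ 0.5557 -0.3476  0.108 ]]
hub [ 0.581  -0.2434  0.062 ] [ 0.5806 -0.2428  0.062 ]
[[ 0.6228  0.0406  0.022 ]
 [ 0.6171 -0.1987  0.022 ]
 [ 0.6453  0.0387  0.014 ]
 [ 0.6457 -0.1985  0.014 ]] 0.23941673322245116 0.23720604599459522
fixture [ 0.5817 -0.0789 -0.0114] 0.0038047394760305497
pivot [[ 0.5798 -0.2439  0.06  ]]
index tab base/ top [[ 0.5015 -0.3544  0.048 ]]
```

```bash
cat >> h.py <<'E'
PIV=np.array([0.580,-0.2437])
def grip_xy(th): return PIV+0.11*np.array([-np.cos(th),-np.sin(th)])
def tq(th): return down(th-np.pi/2)
E
python3 - <<'E'
from h import *
th=1.34
p=grip_xy(th); print(p)
try:
    arm.movep([*p,0.17],tq(th))
    print(status.observe()["joint_pos"].round(2))
    arm.servo_line([*p,0.071],speed=0.1,contact_N=8)
    s=status.observe();print(s["eef_pos"],s["force"])
    snap("wrist","d_wrist");snap("side","d_side")
    close_gripper(15)
    s=status.observe();print(s["finger_gap"],s["eef_pos"],s["force"],s["time_s"])
except arm.PlanningError as e: print(e)
E
```

```text
[ 0.55483719 -0.3507833 ]
[ 0.78  0.53 -0.43  1.63  0.25  1.03  0.04]
[ 0.55538378 -0.35106681  0.07178074] [-0.24414636 -0.23376668 -0.08178801]
0.01957180396185873 [ 0.55494472 -0.35081835  0.07098435] [ 1.44327728 -0.89662946 -0.30105216] 6.6083
```

View pics/d_wrist.png

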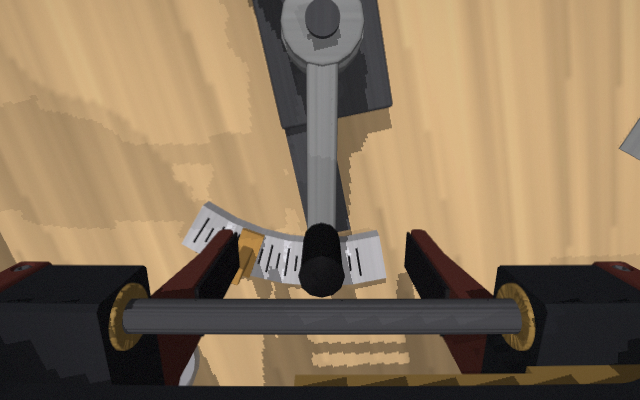

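The grip is pinched (gap 19.6 mm) and the arm runs straight up the image at column 320, so θ≈1.34 holds. Next I'll swing it open.

```bash
python3 - <<'E'
from h import *
try:
    for th in np.r_[np.arange(1.24,0.09,-0.1)]:
        arm.servo_line([*grip_xy(th),0.071],speed=0.08,rot=tq(th))
    s=status.observe();print(th,s["eef_pos"],s["force"].round(1),s["finger_gap"])
    for th in np.arange(th-0.03,-0.09,-0.02):
        hit=arm.servo_line([*grip_xy(th),0.071],speed=0.03,rot=tq(th),contact_N=8)
        s=status.observe();print(round(th,3),hit,s["eef_pos"].round(4),s["force"].round(1),s["finger_gap"])
        if hit:break
except arm.PlanningError as e: print(e)
print(status.observe()["time_s"])
E
```

```text
0.13999999999999901 [ 0.47095515 -0.25932535  0.07099987] [-1.2  1.3 -0.8] 0.01973041907467851
0.11 False [ 0.4706 -0.2566  0.071 ] [-1.2 -2.  -1.1] 0.019861210258456122
0.09 False [ 0.4703 -0.2541  0.071 ] [-1.4 -2.2 -2. ] 0.019369771248038906
0.07 False [ 0.4701 -0.2514  0.071 ] [-3.2 -1.7 -0.8] 0.01967991981984325
0.05 False [ 0.4701 -0.249   0.071 ] [-1.8 -1.3 -0.2] 0.020238322693301815
0.03 False [ 0.4701 -0.2467  0.0711] [-3.7 -0.8 -0.5] 0.019514458615863168
0.01 False [ 0.4701 -0.2446  0.0711] [-1.6 -2.2  1.1] 0.019328883991141563
-0.01 False [ 0.47   -0.2425  0.0711] [-2.4 -2.4  1.4] 0.019538490551927173
-0.03 False [ 0.47   -0.2402  0.071 ] [-2.4 -2.   1. ] 0.019696812146405354
-0.05 False [ 0.4701 -0.2393  0.0711] [-2.1 -5.9 -0.6] 0.019400449385052802
-0.07 False [ 0.4702 -0.2392  0.0711] [ -1.2 -10.9  -3.8] 0.01958038467352738
12.5167
```

```bash
python3 - <<'E'
from h import *
ungrasp(); arm.servo_line([0.470,-0.239,0.2],speed=0.25)
arm.movep([0.62,-0.03,0.27],down(-np.pi/2))
snap("wrist","e_wrist");snap("scene","e_scene");snap("side","e_side")
print(status.observe()["time_s"])
E
```

```text
15.5083
```

View pics/e_wrist.png

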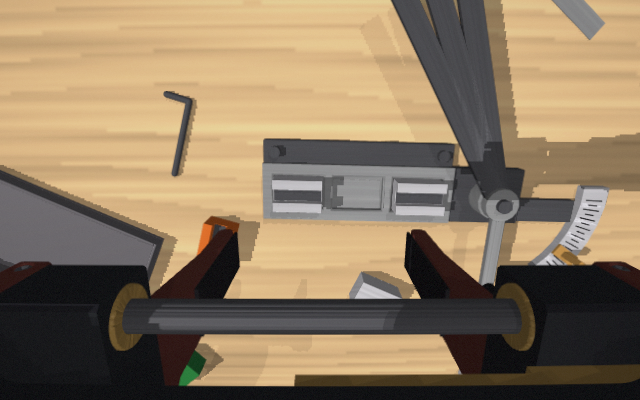

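View pics/e_scene.png

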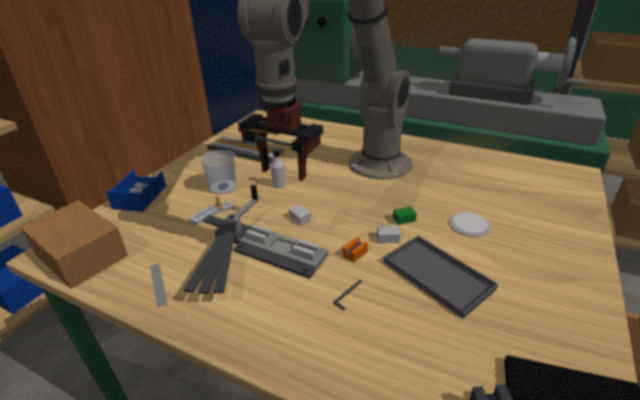

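```bash
python3 - <<'E'
from h import *
crop("e_wrist",255,130,465,235,3.8,"e1");crop("e_scene",225,215,335,285,7,"e3");crop("e_side",320,170,420,260,6,"e4")
E
```

```text
(no output)
```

View pics/e1.png

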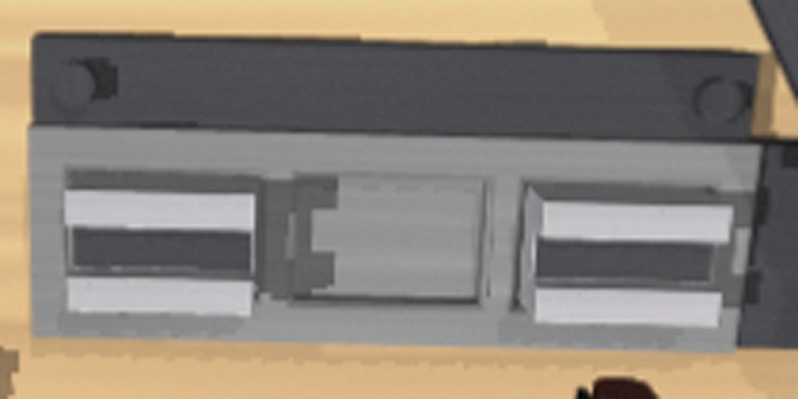

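View pics/e3.png

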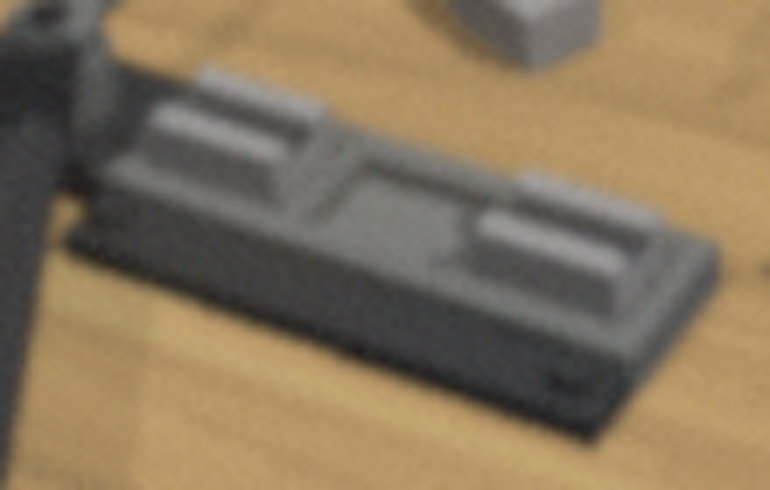

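View pics/e4.png

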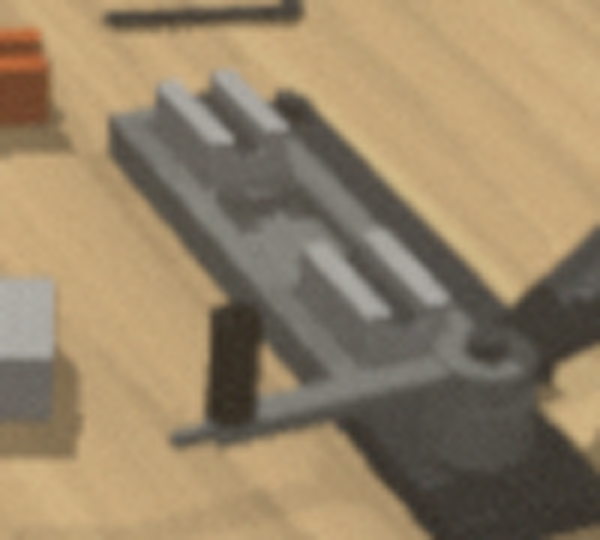

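View pics/e_side.png

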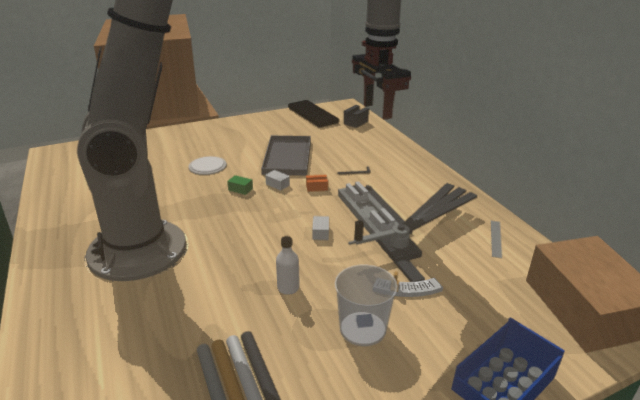

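```bash
python3 - <<'E'
from h import *
from scipy.optimize import least_squares
w,sd,sc=load("e_wrist"),load("e_side"),load("e_scene")
e1=lambda a:np.array(a)/3.8+[255,130]; e3=lambda a:np.array(a)/7+[225,215]; e4=lambda a:np.array(a)/6+[320,170]
obs=[(w,e1((31,126)),(.036,.12,.022)),(w,e1((762,143)),(.036,-.12,.022)),(w,e1((33,335)),(-.036,.12,.022)),(w,e1((735,350)),(-.036,-.12,.022)),
(w,e1((35,35)),(.066,.12,.014)),(w,e1((755,52)),(.066,-.12,.014)),
(sc,e3((625,360)),(.036,.12,.022)),(sc,e3((718,245)),(-.036,.12,.022)),(sc,e3((105,165)),(.036,-.12,.022)),(sd,e4((112,120)),(-.036,.12,.022))]
def tf(p,l):
    l=np.array(l);c,s=np.cos(p[2]),np.sin(p[2]); return np.array([p[0]+c*l[0]-s*l[1],p[1]+s*l[0]+c*l[1],l[2]])
def fit(ob): return least_squares(lambda p:np.concatenate([proj(c,tf(p,l))[0]-uv for c,uv,l in ob]),[.58,-.08,0],loss='soft_l1')
for ob in (obs,obs[:6],obs[6:]):
    r=fit(ob);print(r.x.round(4));print(np.array([proj(c,tf(r.x,l))[0]-uv for c,uv,l in ob]).round(1).tolist())
for B in ([(65,190),(253,193),(68,308),(251,316)],[(543,202),(732,207),(537,317),(720,325)]):
    P=onplane(w,e1(B),.044);m=P.mean(0);v=(P[0]-P[1]+P[2]-P[3])[:2];print(m.round(4),np.arctan2(-v[0],v[1]).round(3),P.round(4).tolist())
P=onplane(w,e1([(295,178),(485,180),(292,300),(482,302)]),.022);print("pocket1",P.mean(0))
# lever angle now from wrist hub: 
print(onplane(w,[(503,207)],.062))
# triangulated heights: front-left ridge corner block top
print(tri([(w,e1((251,316))),(sd,e4((222,145)))]).round(4), tri([(w,e1((253,193))),(sd,e4((287,130)))]).round(4))
E
```

```text
[ 0.5845 -0.0789 -0.0271]
[[-0.3, 0.0], [-0.2, 0.5], [0.4, 0.1], [-0.3, 0.5], [-0.7, -1.0], [2.3, -0.4], [0.3, -0.7], [-0.2, -0.8], [-1.2, 0.9], [-1.4, -1.6]]
[ 0.5844 -0.0789 -0.0251]
[[-0.3, 0.3], [-0.2, 0.3], [0.5, 0.3], [-0.2, 0.3], [-0.8, -0.8], [2.2, -0.6]]
[ 0.5838 -0.078  -0.0581]
[[-0.4, -0.1], [-0.0, 0.0], [-0.3, -0.0], [-0.6, -2.1]]
[ 0.5868 -0.0029  0.044 ] -0.033 [[0.6072, 0.0262, 0.044], [0.6061, -0.0326, 0.044], [0.5685, 0.0268, 0.044], [0.5657, -0.0319, 0.044]]
[ 0.5829 -0.1537  0.044 ] -0.038 [[0.603, -0.1238, 0.044], [0.6013, -0.1836, 0.044], [0.5651, -0.1241, 0.044], [0.5622, -0.1835, 0.044]]
pocket1 [ 0.58487416 -0.07797472  0.022     ]
[[ 0.57842786 -0.2443015   0.062     ]]
[ 0.569  -0.0345  0.0429] [ 0.606  -0.0332  0.0402]
```

Fixture fit is (0.5846, −0.0786), yaw −0.027, and the lever is on its stop. Next I'll measure the tray and the blanks from above.

```bash
python3 - <<'E'
from h import *
arm.movep([0.56,0.25,0.30],down(-np.pi/2+0.0))
snap("wrist","f_wrist");snap("scene","f_scene")
arm.movep([0.50,0.05,0.25],down(-np.pi/2))
snap("wrist","g_wrist");snap("side","g_side");snap("scene","g_scene")
print(status.observe()["time_s"])
E
```

```text
17.7333
```

View pics/f_wrist.png

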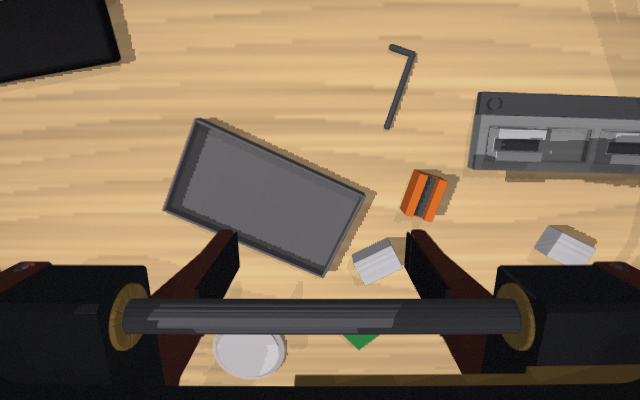

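View pics/g_wrist.png

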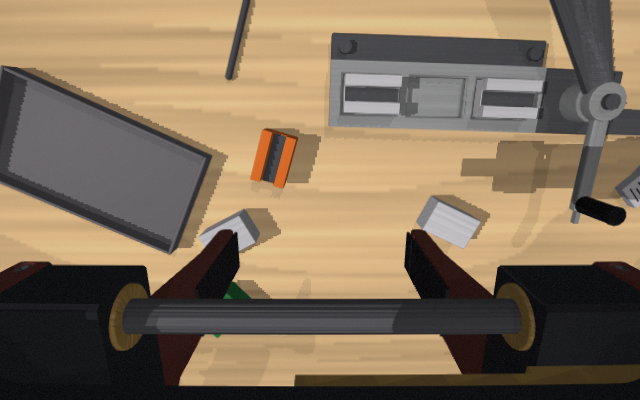

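View pics/g_side.png

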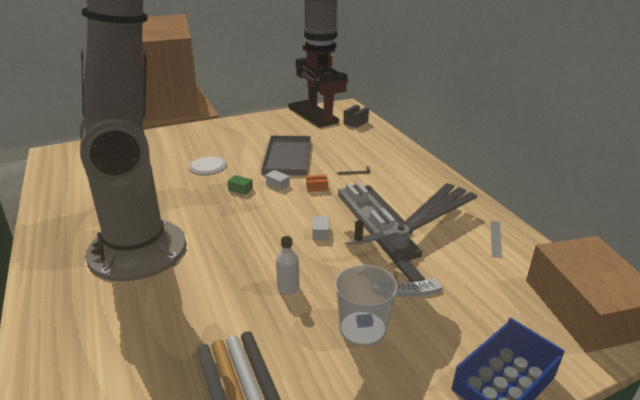

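```bash
python3 - <<'E'
from h import *
crop("f_wrist",150,105,410,295,3,"f1");crop("g_wrist",190,180,500,260,2.5,"g1")
crop("f_wrist",345,215,605,290,3,"f2")
E
```

```text
(no output)
```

View pics/f1.png

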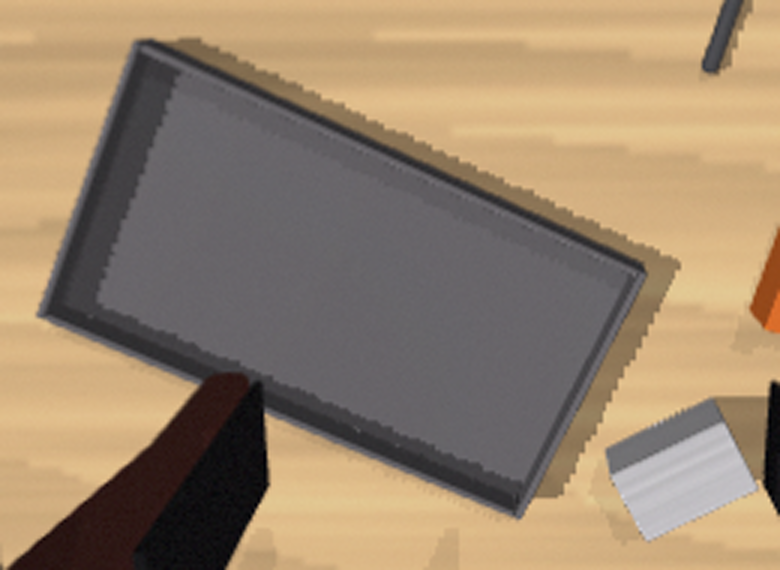

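View pics/g1.png

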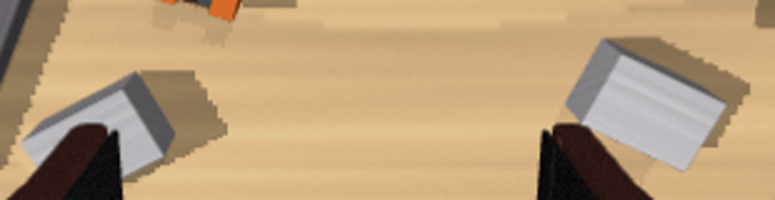

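View pics/f2.png

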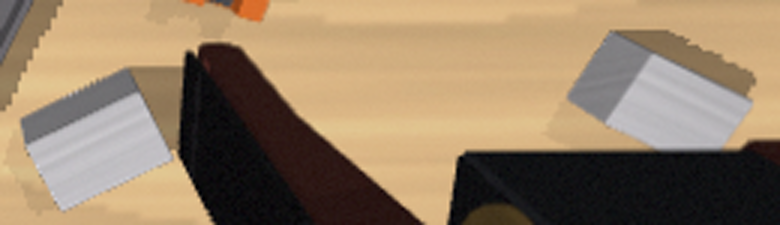

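```bash
python3 - <<'E'
from h import *
f,g=load("f_wrist"),load("g_wrist")
f1=lambda a:np.array(a)/3+[150,105]; f2=lambda a:np.array(a)/3+[345,215]; g1=lambda a:np.array(a)/2.5+[190,180]
P=onplane(f,f1([(143,42),(643,268),(518,516),(43,314)]),.022);print("tray",P.round(4).tolist(),P.mean(0));
for i in range(4): print(np.linalg.norm(P[i]-P[(i+1)%4]).round(4))
v=P[0]-P[1]+P[3]-P[2];print("tray long dir",np.arctan2(v[1],v[0]))
def blk(c,uv):
    P=onplane(c,uv,.032);print(P.mean(0).round(4),[np.linalg.norm(P[i]-P[(i+1)%4]).round(4) for i in range(4)]);
    for a in(P[0]-P[1]+P[3]-P[2],P[1]-P[2]+P[0]-P[3]): print("  ang",np.arctan2(a[1],a[0]).round(3),np.linalg.norm(a[:2]/2).round(4))
blk(f,f2([(28,148),(137,92),(171,160),(65,212)]))
blk(g,g1([(620,54),(726,103),(686,171),(581,122)]))
print(tri([(f,f2((652,53))),(g,g1((620,54)))]),tri([(f,f2((752,99))),(g,g1((726,103)))]),tri([(f,f2((137,92))),(g,g1((122,88)))]),tri([(f,f2((171,160))),(g,g1((163,155)))]))
E
```

```text
tray [[0.6191, 0.4073, 0.022], [0.5181, 0.1889, 0.022], [0.393, 0.2461, 0.022], [0.4968, 0.466, 0.022]] [0.5067394  0.32707242 0.022     ]
0.2407
0.1375
0.2432
0.1357
tray long dir 1.1336229662353208
[0.4152 0.1669 0.032 ] [np.float64(0.0576), np.float64(0.0393), np.float64(0.0565), np.float64(0.0387)]
  ang 2.081 0.057
  ang 0.49 0.039
[ 0.4352 -0.1067  0.032 ] [np.float64(0.0594), np.float64(0.0389), np.float64(0.0603), np.float64(0.038)]
  ang 1.136 0.0599
  ang -0.42 0.0384
[ 0.46568717 -0.08670045  0.03417755] [ 0.44057653 -0.14205374  0.03117536] [0.44729637 0.15117555 0.03263479] [0.41258232 0.13316574 0.03265235]
```

```bash
cat >> h.py <<'E'
FX=np.array([0.5846,-0.0786]); FY=-0.027
TR=np.array([0.5067,0.327]); TY=1.136
def fpt(lx,ly): c,s=np.cos(FY),np.sin(FY); return FX+[c*lx-s*ly,s*lx+c*ly]
def tpt(lx,ly): c,s=np.cos(TY),np.sin(TY); return TR+[c*lx-s*ly,s*lx+c*ly]
def st(tag=""):
    s=status.observe();print(tag,"t",round(s["time_s"],1),s["eef_pos"].round(4),"F",s["force"].round(1),"gap",round(s["finger_gap"],4));return s
E
python3 - <<'E'
from h import *
p=fpt(0,0.0755)
for y in (FY,FY+np.pi):
  for pos,yy in ((p,y),(tpt(-.05,0),TY),(tpt(-.05,0),TY-np.pi),(fpt(0,-.075),y)):
    j=ik([*pos,.1],down(yy));print(y,yy,None if j is None else np.round(j,2))
try:
    arm.movep([*p,0.10],down(FY))
    st(); hit=arm.servo_line([*p,0.027],speed=0.1,contact_N=8);st(hit)
    close_gripper(30);st("closed")
    arm.servo_line([*p,0.075],speed=0.08);st("up")
except arm.PlanningError as e: print(e)
snap("wrist","h_wrist");snap("side","h_side")
E
```

```text
-0.027 -0.027 [ 0.21  0.51 -0.4   1.85  0.26  0.83 -0.35]
-0.027 1.136 [-0.09  0.54 -0.71  1.9   0.45  0.87  0.11]
-0.027 -2.005592653589793 [-0.39  0.46 -0.31  1.92  0.19  0.79 -2.81]
-0.027 -0.027 [ 0.41  0.52 -0.34  1.82  0.23  0.84 -0.07]
3.114592653589793 3.114592653589793 [-0.58  0.56  0.64  1.91 -0.45  0.82 -2.87]
3.114592653589793 1.136 [-0.09  0.54 -0.71  1.9   0.45  0.87  0.11]
3.114592653589793 -2.005592653589793 [-0.39  0.46 -0.31  1.92  0.19  0.79 -2.81]
3.114592653589793 3.114592653589793 [-0.31  0.58  0.64  1.87 -0.45  0.84 -2.61]
 t 19.1 [ 0.5869 -0.0025  0.1003] F [ 0.2 -0.3 -0.6] gap 0.0878
False t 19.9 [ 0.5871 -0.003   0.0275] F [ 0.7 -0.4 -0.4] gap 0.0878
closed t 20.8 [ 0.5868 -0.0031  0.0271] F [ 0.8 -1.   0.7] gap 0.0399
up t 21.5 [ 0.5863 -0.0033  0.0749] F [-1.   0.2 -2.4] gap 0.0398
```

View pics/h_wrist.png

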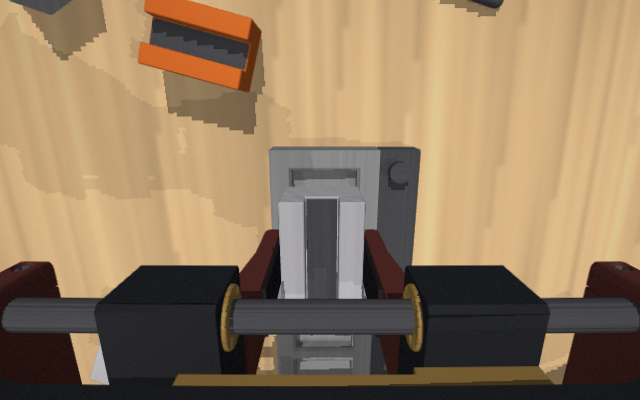

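View pics/h_side.png

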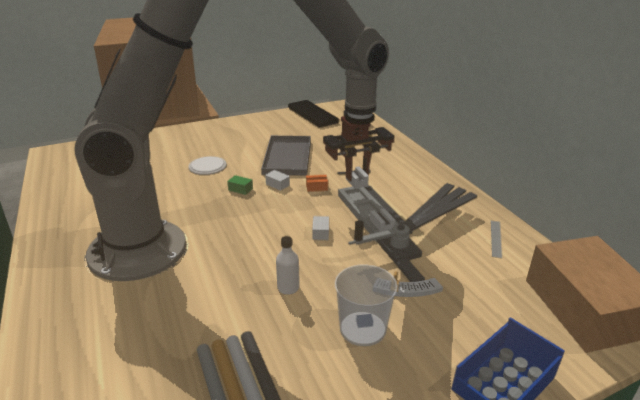

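```bash
python3 - <<'E'
from h import *
try:
    p=tpt(.05,0)
    arm.servo_line([*p,0.078],speed=0.2,rot=down(TY));s=st("over")
    if s["finger_gap"]>0.035:
        h=arm.servo_line([*p,0.0175],speed=0.05,contact_N=4);st(h)
        snap("wrist","i_wrist")
        ungrasp();arm.servo_line([*p,0.10],speed=0.2);st("rel")
        q=fpt(0,-0.0755)
        arm.movep([*q,0.12],down(FY))
        arm.servo_line([*q,0.027],speed=0.1,contact_N=8);st()
        close_gripper(30);st("closed")
        arm.servo_line([*q,0.075],speed=0.08);st("up")
except arm.PlanningError as e: print(e)
snap("wrist","j_wrist");snap("scene","j_scene")
E
```

```text
over t 23.6 [0.5283 0.371  0.0779] F [-0.3 -0.  -2.1] gap 0.0398
True t 24.7 [0.5274 0.3721 0.019 ] F [ 0.3 -0.9  5.1] gap 0.0395
rel t 26.2 [0.5276 0.3718 0.0995] F [-0.4  0.  -0.2] gap 0.0879
 t 29.2 [ 0.5832 -0.1541  0.0276] F [-0.4  0.4 -0.4] gap 0.0875
closed t 30.0 [ 0.5827 -0.1541  0.0271] F [-0.1  0.1  0.2] gap 0.0398
up t 30.8 [ 0.5822 -0.1542  0.0749] F [-0.5 -0.2 -2.1] gap 0.0395
```

View pics/i_wrist.png

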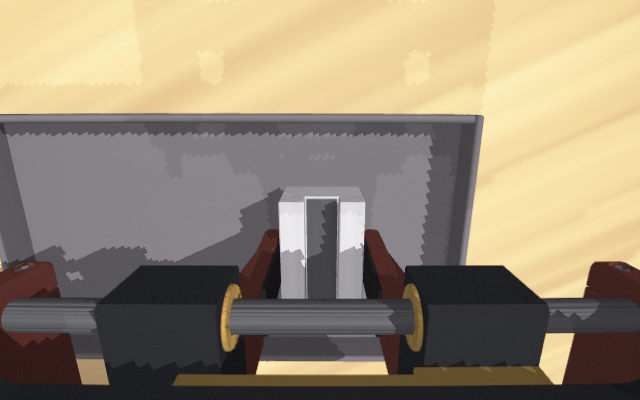

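View pics/j_scene.png

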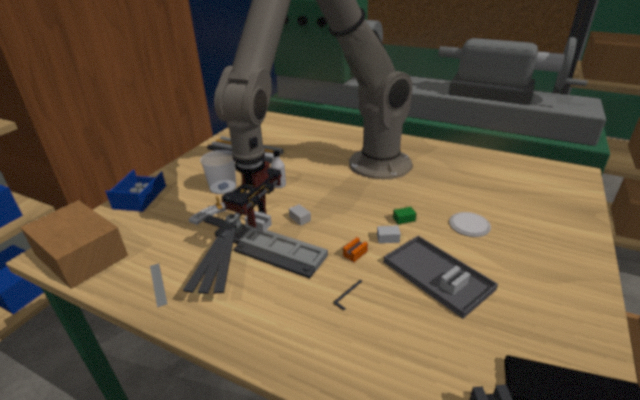

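```bash
python3 - <<'E'
from h import *
try:
    p=tpt(-.05,0)
    arm.servo_line([*p,0.078],speed=0.22,rot=down(TY));s=st("over")
    if s["finger_gap"]>0.035:
        h=arm.servo_line([*p,0.0175],speed=0.05,contact_N=4);st(h)
        ungrasp();arm.servo_line([*p,0.12],speed=0.2);st("rel")
        arm.movep([0.45,0.165,0.22],down(0.49-np.pi/2));st()
except arm.PlanningError as e: print(e)
snap("wrist","k_wrist");snap("scene","k_scene");snap("side","k_side")
E
```

```text
over t 33.1 [0.4861 0.2805 0.0779] F [ 0.4 -0.4 -1.6] gap 0.04
True t 34.2 [0.4854 0.2815 0.019 ] F [-0.8 -0.9  3.4] gap 0.0397
rel t 35.7 [0.4853 0.281  0.1193] F [-0.1  0.8 -0.7] gap 0.0878
 t 37.2 [0.4497 0.1651 0.2193] F [ 0.7 -0.1 -1.1] gap 0.088
```

View pics/k_wrist.png

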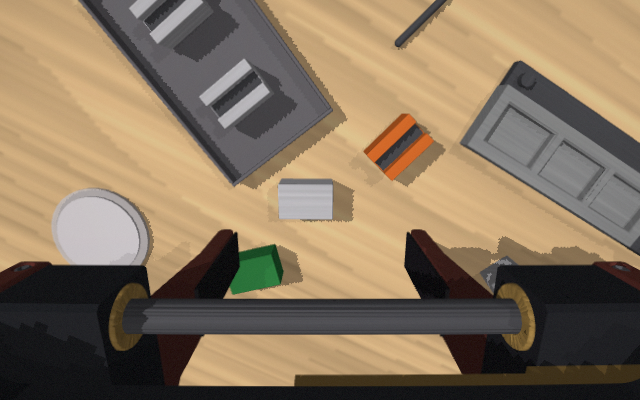

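View pics/k_scene.png

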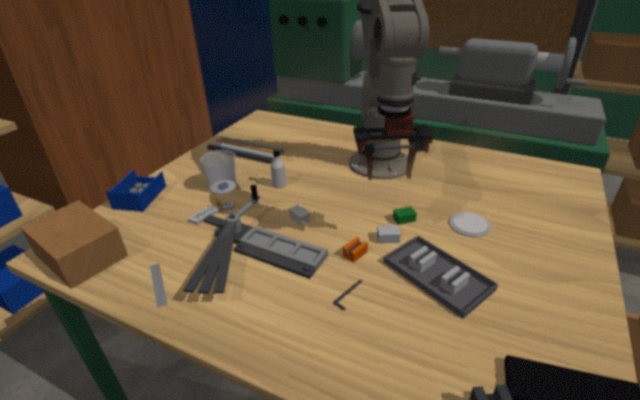

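Both finished blocks are upright in the tray, at about (165,15) and (235,93) in the wrist view. The blank's top spans (279,186) to (332,220), and all three pockets are empty.

```bash
python3 - <<'E'
from h import *
crop("k_wrist",265,165,365,235,7,"k1")
E
```

```text
(no output)
```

View pics/k1.png

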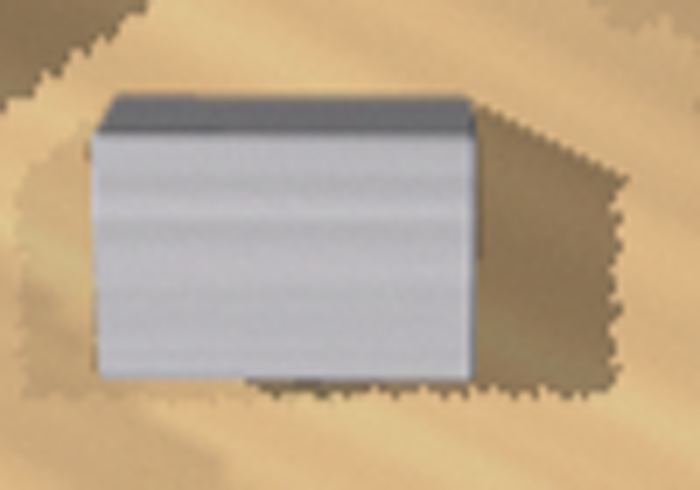

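```bash
python3 - <<'E'
from h import *
c=load("k_wrist")
P=onplane(c,np.array([(93,132),(474,133),(473,379),(98,377)])/7+[265,165],.032)
m=P.mean(0)[:2];a=P[0]-P[1]+P[3]-P[2];yaw=np.arctan2(a[1],a[0])-np.pi/2
print(m,yaw,[np.linalg.norm(P[i]-P[(i+1)%4]).round(4) for i in range(4)])
try:
    arm.movep([*m,0.10],down(yaw))
    h=arm.servo_line([*m,0.016],speed=0.1,contact_N=8);st(h)
    close_gripper(30);st("closed")
    arm.servo_line([*m,0.08],speed=0.1);st("up")
    p=fpt(0,0)
    arm.servo_line([*p,0.08],speed=0.18,rot=down(FY));st("over")
except arm.PlanningError as e: print(e)
snap("wrist","l_wrist");snap("scene","l_scene")
E
```

```text
[0.4166975 0.1675096] 0.4882984478246932 [np.float64(0.0587), np.float64(0.0399), np.float64(0.0594), np.float64(0.0398)]
False t 39.6 [0.4171 0.1678 0.0164] F [-0.3  0.2  0.9] gap 0.0874
closed t 40.4 [0.4168 0.1675 0.016 ] F [ 0.8  0.4 -0.3] gap 0.04
up t 41.2 [0.4164 0.1672 0.0796] F [-0.  -0.  -2.2] gap 0.0401
over t 43.0 [ 0.5842 -0.0775  0.08  ] F [ 0.8  0.4 -1. ] gap 0.0397
```

View pics/l_wrist.png

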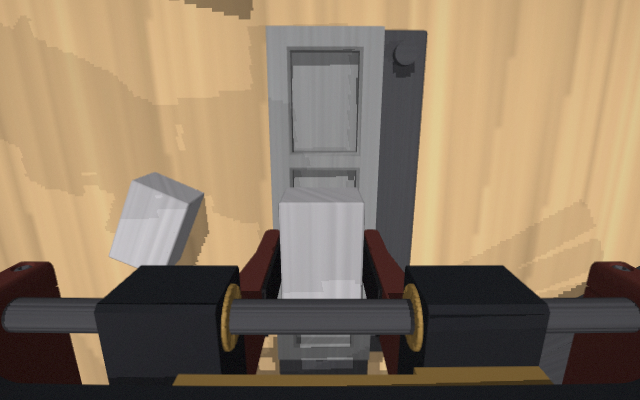

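View pics/l_scene.png

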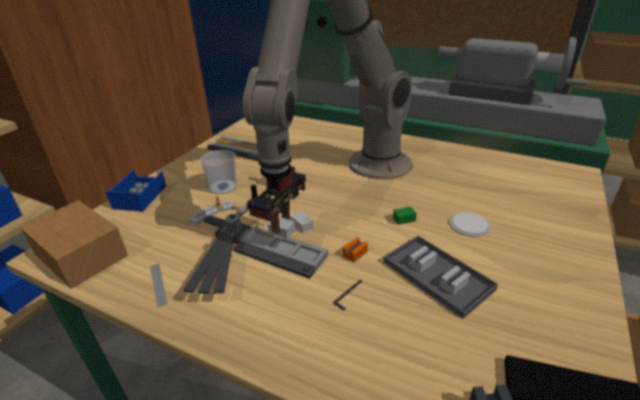

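```bash
python3 - <<'E'
from h import *
c=load("l_wrist");s=st()
e=s["eef_pos"]
def tf(lx,ly,z): return [e[0]+np.cos(FY)*lx-np.sin(FY)*ly,e[1]+np.sin(FY)*lx+np.cos(FY)*ly,z]
f=c["frame"][:,:,::-1].copy()
for ly in (.03,):
  for lx in (-.02,.02):
    for z in (.096,.064):
      u=proj(c,tf(lx,ly,z))[0];print(lx,ly,z,u.round(1))
crop("l_wrist",255,150,395,270,5,"l1")
E
```

```text
t 43.1 [ 0.5843 -0.0777  0.0801] F [-0.4  0.7 -2. ] gap 0.04
-0.02 0.03 0.096 [279.7 202. ]
-0.02 0.03 0.064 [286.8 186.3]
0.02 0.03 0.096 [366.7 202.3]
0.02 0.03 0.064 [359.2 186.5]
```

View pics/l1.png

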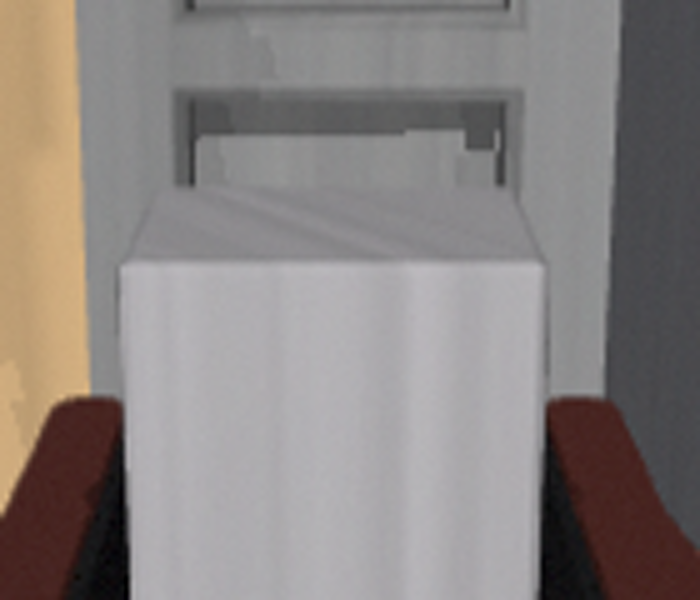

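```bash
python3 - <<'E'
from h import *
c=load("l_wrist")
for lx,ly,z in ((-.0235,.0335,.022),(.0235,.0335,.022),(-.036,.12,.022),(.036,.12,.022),(-.0235,.0415,.022),(-.0235,.1085,.022),(.0235,.1085,.022)):
    print(lx,ly,proj(c,[*fpt(lx,ly),z])[0].round(1))
crop("l_wrist",255,15,435,195,4,"l2")
E
```

```text
-0.0235 0.0335 [288.3 168.5]
0.0235 0.0335 [358.2 168.7]
-0.036 0.12 [264.5  27.8]
0.036 0.12 [383.   28.1]
-0.0235 0.0415 [288.  156.6]
-0.0235 0.1085 [285.5  48.1]
0.0235 0.1085 [361.9  48.3]
```

View pics/l2.png

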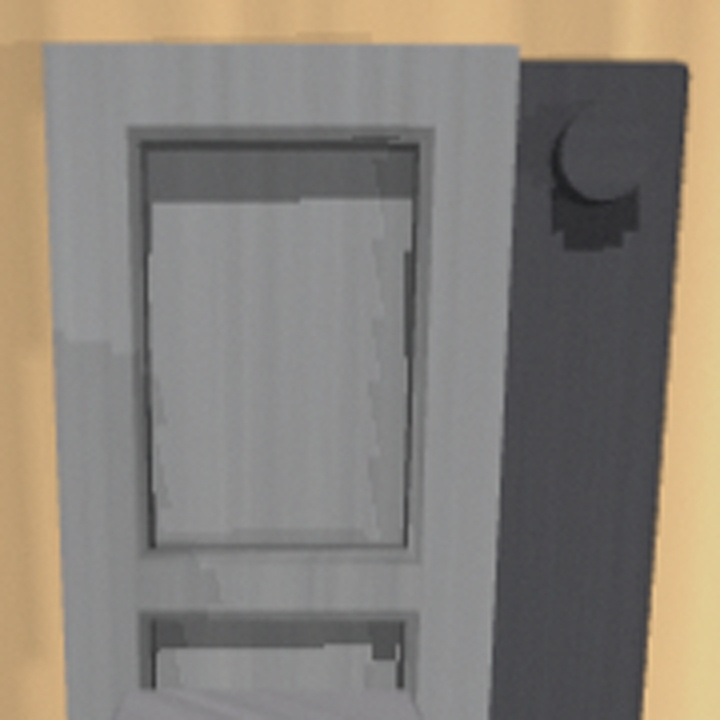

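```bash
python3 - <<'E'
from h import *
p=fpt(0.0008,0.0004)
arm.servo_line([*p,0.05],speed=0.1,rot=down(FY));st()
h=arm.servo_line([*p,0.0265],speed=0.03,contact_N=6);s=st(h)
snap("wrist","m_wrist")
E
```

```text
t 43.5 [ 0.585  -0.078   0.0494] F [-0.6  0.6 -1. ] gap 0.04
True t 44.2 [ 0.585  -0.0782  0.028 ] F [0.4 0.1 3.6] gap 0.0397
```

View pics/m_wrist.png

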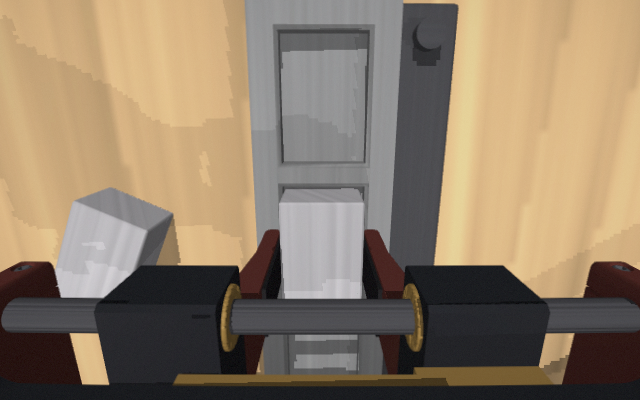

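Seated: contact came at TCP z 0.028, as expected. I'll release and look at the second blank.

```bash
python3 - <<'E'
from h import *
ungrasp(); e=st()["eef_pos"]
arm.servo_line([e[0],e[1],0.13],speed=0.2)
arm.movep([0.48,-0.10,0.22],down(-np.pi/2))
snap("wrist","n_wrist");st()
crop("n_wrist",260,90,460,240,4,"n1")
E
```

```text
t 45.1 [ 0.5842 -0.0783  0.0274] F [-0.2  0.1  0.3] gap 0.0879
 t 47.1 [ 0.4799 -0.0998  0.2192] F [0.3 0.6 0.3] gap 0.088
```

View pics/n_wrist.png

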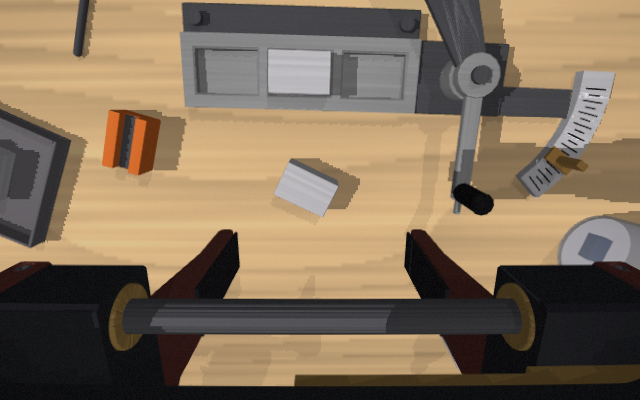

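View pics/n1.png

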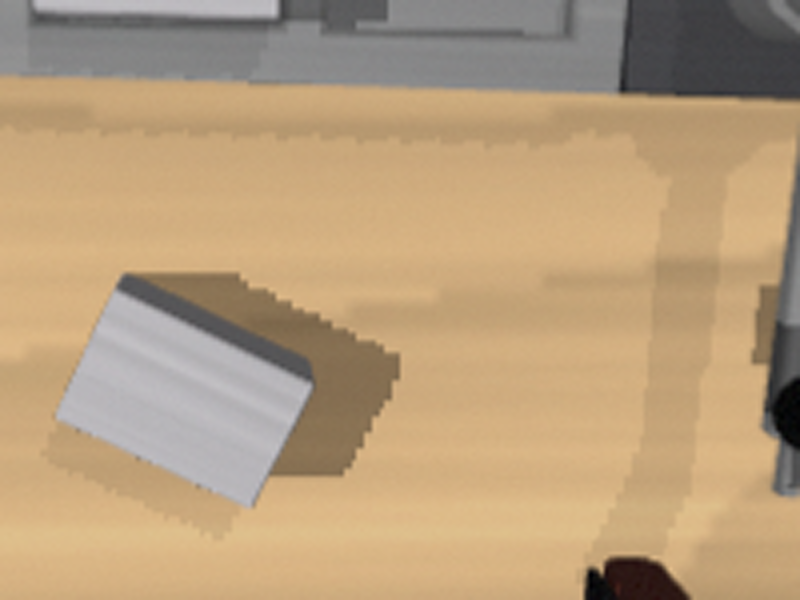

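```bash
python3 - <<'E'
from h import *
c=load("n_wrist")
P=onplane(c,np.array([(117,288),(313,380),(252,507),(57,417)])/4+[260,90],.032)
m=P.mean(0)[:2];a=P[0]-P[1]+P[3]-P[2];yaw=np.arctan2(a[1],a[0])-np.pi/2
print(m,yaw,[np.linalg.norm(P[i]-P[(i+1)%4]).round(4) for i in range(4)])
try:
    arm.movep([*m,0.10],down(yaw))
    h=arm.servo_line([*m,0.016],speed=0.1,contact_N=8);st(h)
    close_gripper(30);st("closed")
    arm.servo_line([*m,0.085],speed=0.1);st("up")
    p=fpt(0.0006,-0.0748)
    arm.servo_line([*p,0.085],speed=0.15,rot=down(FY));st("over")
except arm.PlanningError as e: print(e)
arm.pause(0.2);c=snap("wrist","o_wrist");e=st()["eef_pos"]
for lx in (-.02,.02): print(proj(c,[e[0]+np.cos(FY)*lx-np.sin(FY)*.03,e[1]+np.sin(FY)*lx+np.cos(FY)*.03,e[2]+.016])[0])
crop("o_wrist",230,60,430,240,4,"o1")
E
```

```text
[ 0.46512587 -0.08339605] -0.4464911585895266 [np.float64(0.0579), np.float64(0.0396), np.float64(0.0589), np.float64(0.0392)]
False t 49.0 [ 0.4656 -0.0834  0.0164] F [ 0.2 -0.4  0.4] gap 0.0877
closed t 49.8 [ 0.4652 -0.0834  0.016 ] F [ 0.  -0.3  0. ] gap 0.0395
up t 50.6 [ 0.4646 -0.0834  0.0845] F [-0.2 -0.1 -1.9] gap 0.0399
over t 51.7 [ 0.5823 -0.1528  0.0845] F [ 0.2 -0.  -2.9] gap 0.0397
 t 52.0 [ 0.5828 -0.153   0.0851] F [-0.4  0.4 -1.9] gap 0.0398
[279.54469822 201.89443163]
[366.62919955 202.009815  ]
```

View pics/o1.png

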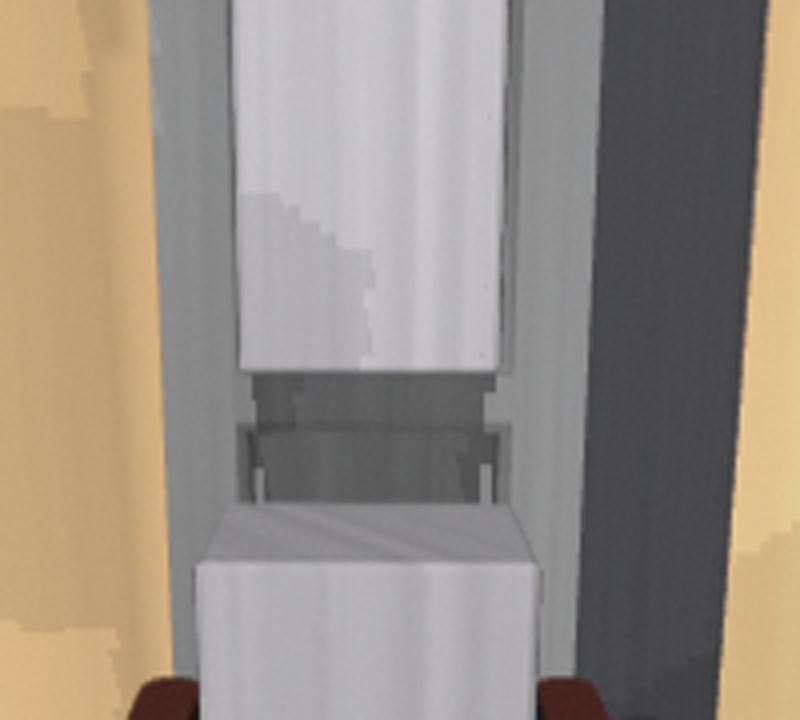

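```bash
python3 - <<'E'
from h import *
p=fpt(0.0006,-0.0754)
arm.servo_line([*p,0.05],speed=0.1,rot=down(FY));st()
h=arm.servo_line([*p,0.0265],speed=0.03,contact_N=6);s=st(h)
if s["eef_pos"][2]<0.0295:
    ungrasp(); e=st()["eef_pos"]
    arm.servo_line([e[0],e[1],0.13],speed=0.2)
    arm.movep([0.54,-0.20,0.25],down(-np.pi/2))
arm.pause(.2);st()
snap("wrist","p_wrist");snap("side","p_side");snap("scene","p_scene")
crop("p_wrist",380,20,600,240,3.5,"p2");crop("p_wrist",130,60,430,200,2.6,"p1")
E
```

```text
t 52.5 [ 0.583  -0.1539  0.0496] F [ 0.4 -0.2 -2.7] gap 0.0399
True t 53.1 [ 0.5828 -0.154   0.028 ] F [-0.6 -0.1  4.4] gap 0.0401
 t 54.0 [ 0.5817 -0.1538  0.0272] F [-0.3 -0.3 -0.5] gap 0.0882
 t 56.1 [ 0.5399 -0.1998  0.2493] F [ 0.3 -0.7  0.1] gap 0.0874
```

View pics/p_wrist.png

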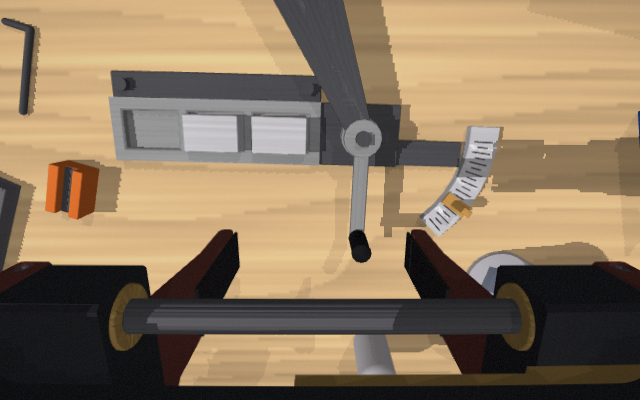

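View pics/p_side.png

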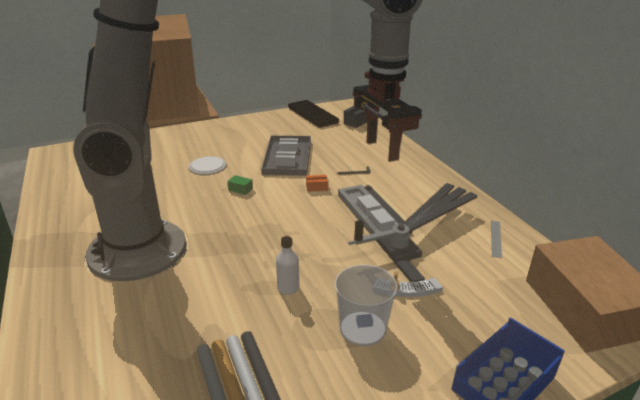

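```bash
python3 - <<'E'
from h import *
crop("p_wrist",410,110,520,245,5,"p2");crop("d_wrist",170,190,400,300,3.4,"d2")
E
```

```text
(no output)
```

View pics/p2.png

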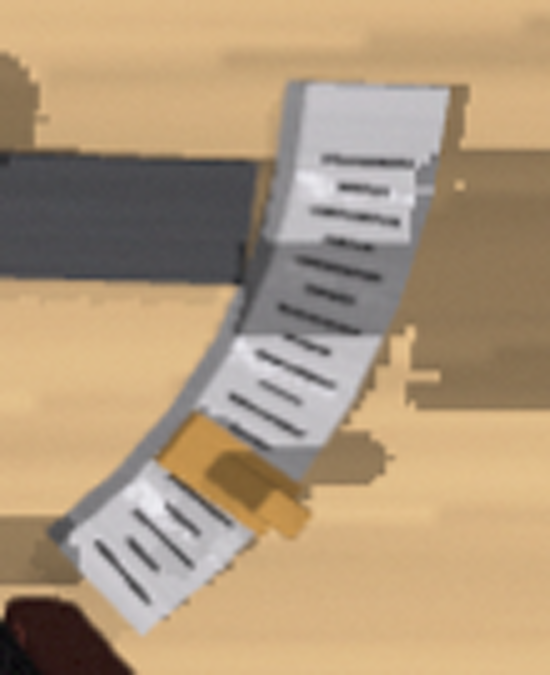

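View pics/d2.png

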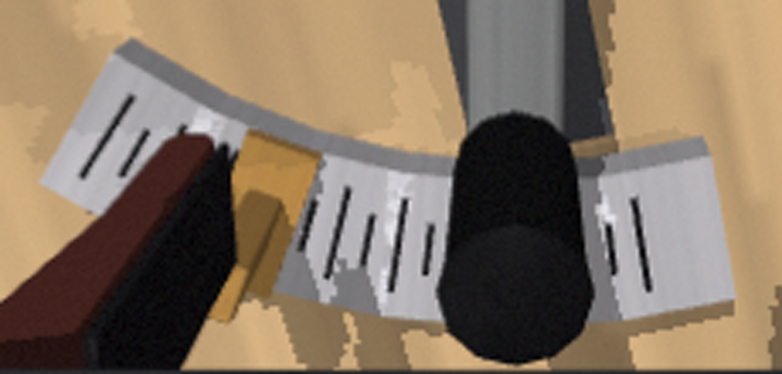

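View pics/p1.png

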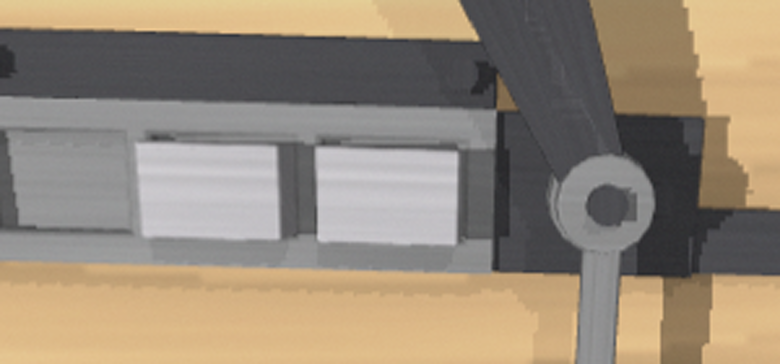

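```bash
python3 - <<'E'
from h import *
th=0.97
arm.movep([*(PIV-0.12*np.array([np.cos(th),np.sin(th)])),0.16],tq(th));arm.pause(.2);st()
snap("wrist","q_wrist");crop("q_wrist",240,90,420,250,4.2,"q1")
E
```

```text
t 57.5 [ 0.5129 -0.342   0.1606] F [ 0.5 -0.8 -0.2] gap 0.0876
```

View pics/q_wrist.png

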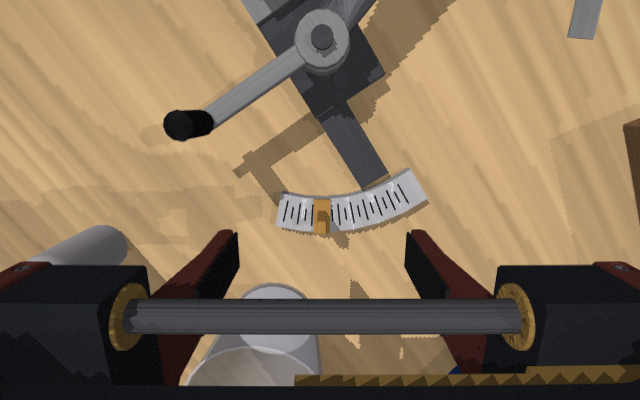

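View pics/q1.png

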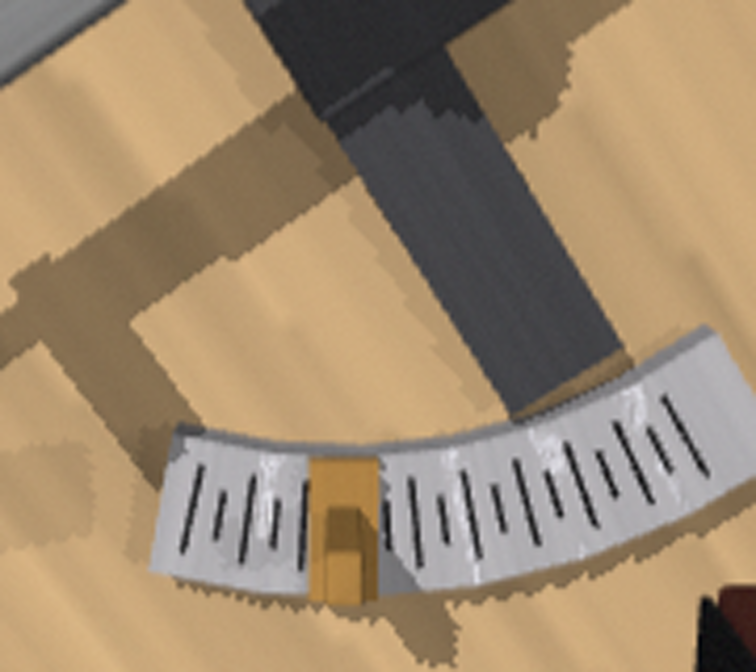

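```bash
python3 - <<'E'
from h import *
c=load("q_wrist")
q1=lambda a:np.array(a)/4.2+[240,90]
hub=onplane(c,(322,38.5),.062)[0];print("hub",hub)
a=onplane(c,q1((343.5,462)),.015)[0];b=onplane(c,q1((344,575)),.048)[0];d=onplane(c,q1((344,553)),.048)[0]
for p in(a,b,d):
    for o in (PIV,hub[:2]):
        v=o-p[:2];print(p.round(4),np.linalg.norm(v).round(4),np.arctan2(v[1],v[0]).round(4))
# lever now: arm end grip top
g=onplane(c,(180,125.5),.108)[0];v=PIV-g[:2];print("lever",g,np.arctan2(v[1],v[0]),np.linalg.norm(v))
v=hub[:2]-g[:2];print(np.arctan2(v[1],v[0]))
E
```

```text
hub [ 0.58054818 -0.24271552  0.062     ]
[ 0.5049 -0.3534  0.015 ] 0.133 0.9702
[ 0.5049 -0.3534  0.015 ] 0.1341 0.971
[ 0.4962 -0.3662  0.048 ] 0.1484 0.9709
[ 0.4962 -0.3662  0.048 ] 0.1495 0.9716
[ 0.499  -0.3622  0.048 ] 0.1435 0.9709
[ 0.499  -0.3622  0.048 ] 0.1447 0.9716
lever [ 0.47244711 -0.24074439  0.108     ] -0.027473577316013957 0.10759349333561277
-0.01823204882140583
```

```bash
python3 - <<'E'
from h import *
try:
    th=-0.03
    arm.movep([*grip_xy(th),0.17],tq(th));st()
    h=arm.servo_line([*grip_xy(th),0.071],speed=0.1,contact_N=8);st(h)
    close_gripper(15);st("closed")
    ths=np.r_[np.arange(0.06,0.93,0.1),0.971]
    for th in ths:
        h=arm.servo_line([*grip_xy(th),0.071],speed=0.07,rot=tq(th),contact_N=20)
        if h: st("HIT %f"%th);break
    arm.pause(0.3);st("end")
except arm.PlanningError as e: print(e)
snap("wrist","r_wrist");snap("scene","r_scene")
E
```

```text
t 58.5 [ 0.4704 -0.2407  0.1702] F [ 0.4  0.1 -0.1] gap 0.0878
False t 59.7 [ 0.4705 -0.2406  0.0715] F [0.3 0.4 1.5] gap 0.0877
closed t 60.7 [ 0.47   -0.2402  0.071 ] F [0.  1.  0.6] gap 0.0193
end t 64.1 [ 0.5178 -0.3339  0.071 ] F [ 3.8  2.6 -2.2] gap 0.0194
```

View pics/r_wrist.png

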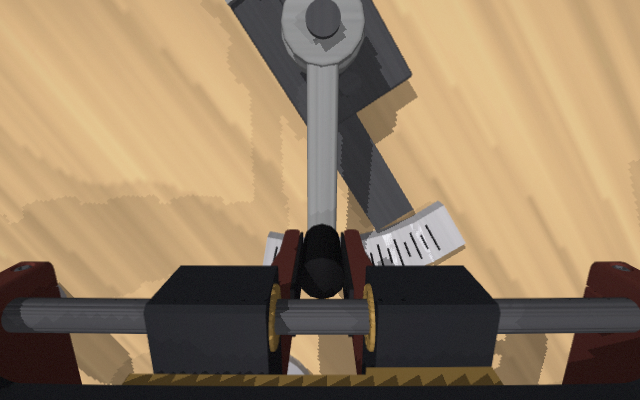

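View pics/r_scene.png

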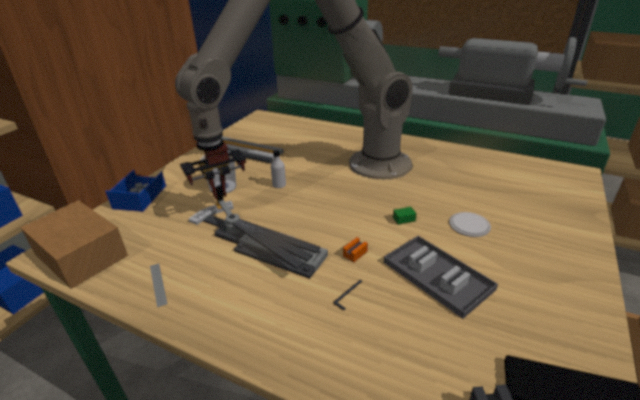

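Nothing was hit during the swing. I'll release, lift and check the alignment from above.

```bash
python3 - <<'E'
from h import *
ungrasp();e=st()["eef_pos"]
arm.servo_line([e[0],e[1],0.16],speed=0.15);arm.pause(.2)
c=snap("wrist","s_wrist")
crop("s_wrist",240,0,420,290,2.05,"s1")
th=0.971
arm.movep([0.56,-0.12,0.30],down(-np.pi/2));arm.pause(.2);st()
snap("wrist","t_wrist");snap("side","t_side");snap("scene","t_scene")
E
```

```text
t 65.4 [ 0.5179 -0.3345  0.071 ] F [ 0.6 -0.2 -0.6] gap 0.0876
 t 67.7 [ 0.5596 -0.121   0.2994] F [ 0.4 -0.  -0.2] gap 0.0877
```

View pics/s_wrist.png

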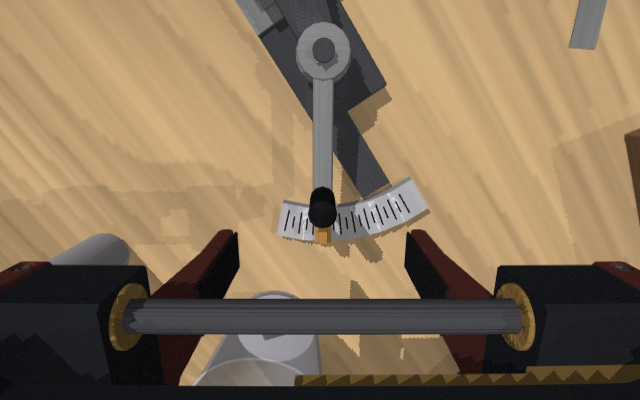

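View pics/t_wrist.png

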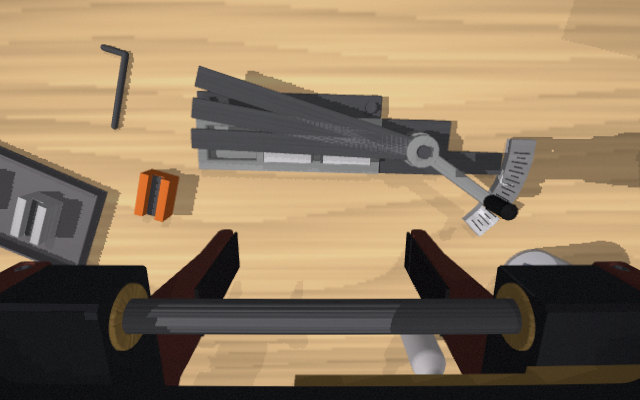

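View pics/t_side.png

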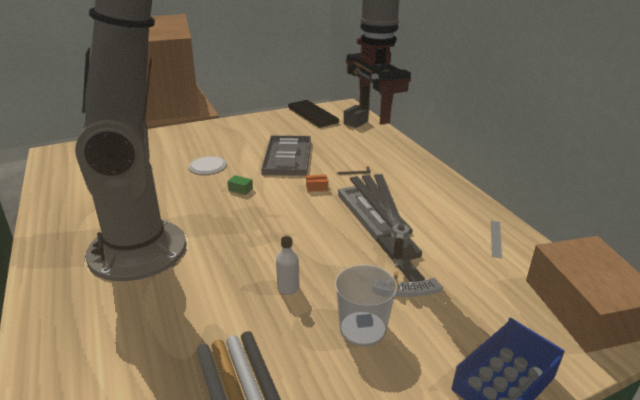

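View pics/s1.png

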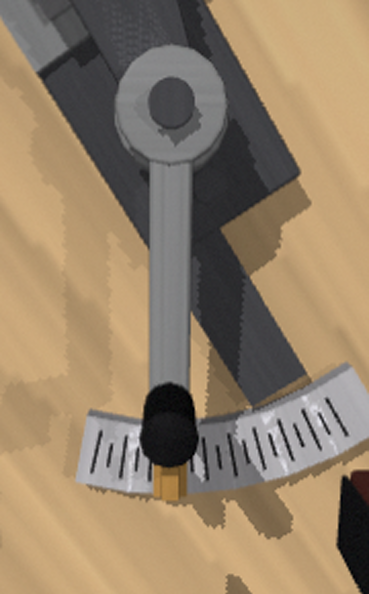

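The hub, arm and grip line up with the brass tab (crop columns 171, 169 and 170). The strap lies over both blanks, and both slotted blocks are upright in the tray.

```bash
python3 - <<'E'
from h import *
st();print(ticket.close_job())
E
```

```text
t 67.9 [ 0.5599 -0.1205  0.2997] F [-0.7 -0.2  0.1] gap 0.0876
the job is handed in; nothing more can be done
None
```

The changeover is done and handed in at 67.9 s.

- **Lever opening:** I swung it to its stop; it stopped moving and the force climbed to about 11 N.
- **Finished blocks:** Two were present. Both are flat in the grey tray, slots up.
- **Blanks:** Two were present. They are seated in the middle pocket and the one next to the pivot. Each touched down at the expected height, with the gripper tip at 28.0 mm. One had been knocked about 4 cm aside earlier, so I measured it again before grasping.
- **Lever return:** I set it to the measured tab direction, 0.971 rad in the world frame (about 1.0 rad on the joint). In the last close-up the hub, grip and tab line up to about 0.01 rad.
- **Strap:** It lies over the blanks, but this tab angle puts it towards their rear side, so part of each blank's front shows.
- **Bystanders and look-alikes:** None were touched, and none looked moved in the last pictures.

No check failed. The only disagreement was about 1 mm between the fixture fit and the close-up views. I corrected for it before seating the blanks, and they went in without resistance.

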